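# Clear and start the orange banknote counter

## Task

The orange banknote counter is ready for its test run: with the fingertips, gently press its yellow clear key and let it spring back, then press its red start key the same way, and withdraw. Press no other key, keep off the silver counter, and leave the cup, the screwdriver and the small parts bin where they are.

Things in the scene. Friction and masses are not known exactly. Their poses are not given: they have to be found in the camera images.
- counter_orange: Banknote counter with orange side shells and a pale top, fixed on the bench, 250 wide, 285 deep, 190 high. Origin: centre of its underside. x from its front (operator's side, towards the robot) to its back, y to the operator's left, z up. From 34 mm behind the origin backwards two grey note guides stand up to 220 mm above the bench, 82 mm left and right of the middle
- orange_panel (a point): Centre of the orange counter's black control panel (116 up the slope x 204 across), on its surface, which rises to the back at 20 degrees; axes as the counter. Display on the left; on the right five keys: top row mode (white), start (red, right); plus (white) below mode; clear (yellow) below plus; print (white) below start. The side shells, 107 mm from the middle, reach to key-top height
- orange_clear_top (a point): Centre of the top face of the yellow clear key of the orange counter. Key cap 18 (up the slope) x 22 mm (across), standing 7 mm proud of the panel. Axes: z out of the panel (20 degrees from vertical, leaning to the machine's front), x up the slope, y to the operator's left. The nearest other key (plus) has its centre 36 mm up the slope. Moves down with the key
- orange_start_top (a point): Centre of the top face of the red start key of the orange counter, the largest key: 22 (up the slope) x 26 mm (across), 7 mm proud. Same axes as the clear key. The nearest other key (mode) has its centre 46 mm to the left. From the clear key it lies 72 mm up the slope and 46 mm to the right
- orange_clear (a joint): How far the yellow clear key is pressed, m: 0 up, 0.0045 fully down. Spring return: about 1.2 N starts it moving, 4 N holds it fully down; it counts as pressed from 0.0025. It goes down whether pushed square to the panel or straight down
- orange_start (a joint): How far the red start key is pressed, m: same travel, spring and counting point as the clear key
- orange_mode (a joint): How far the white mode key (18 x 22 mm, top row, left column of keys) is pressed, m: 0 up, 0.0045 down; leave it alone
- orange_plus (a joint): How far the white plus key (18 x 22 mm, between mode and clear) is pressed, m: 0 up, 0.0045 down; leave it alone
- orange_print (a joint): How far the white print key (18 x 22 mm, 56 mm down the slope from the start key) is pressed, m: 0 up, 0.0045 down; leave it alone
- counter_silver: A second banknote counter of the same size, 250 x 285 x 190 mm (guides to 220 mm), with silver side shells, a black round patch on each, and a dark middle, fixed on the bench beside the orange one, on either side of it; same origin and axes. It has a display in the middle of its panel and a red and a yellow key of its own; not to be touched
- orange_cup: Empty orange plastic cup, 68 mm across the rim, 85 high, standing loose on the bench at the outer side of one of the machines; origin: centre of its underside
- screwdriver: Screwdriver with a red handle, 190 mm long, lying loose on the bench in front of the machines, about crosswise; origin: under the middle of its length; x from the handle to the blade
- blue_bin: Small open blue parts bin with a few spares in it, 100 x 75 mm, 45 high, loose on the bench at the outer side of one of the machines; origin: centre of its underside

How it is judged:
On the way, in this order (a step that is already met when the one before it is completed fails the run):
1. the yellow clear key is pressed with the fingers while the red start key is up (value of joint orange_clear above 0.0025 m and value of joint orange_start below 0.001 m and contact force between the fingers and counter_orange above 0.5 N), for 0.05 s.
2. the clear key has sprung back and the red start key is pressed with the fingers (value of joint orange_start above 0.0025 m and value of joint orange_clear below 0.001 m and contact force between the fingers and counter_orange above 0.5 N), for 0.05 s.
At the end, for the whole second after the job is handed in: Clear, then start, have each been pressed by the fingers at least 2.5 mm down; all five keys of the orange counter are up again (within 1 mm); cup, screwdriver and bin are within 15 mm of where they stood (value of joint each of orange_clear, orange_start, orange_mode, orange_plus, orange_print below 0.001 m and distance of each of orange_cup, screwdriver, blue_bin from where it was at the start of the episode below 0.015 m); the robot touches nothing.
It fails at once if another key of the orange counter is pressed (more than 1.5 mm) (value of joint any of orange_mode, orange_plus, orange_print above 0.0015 m).
It fails at once if the robot touches the silver counter (more than 1 N) (contact force between any of the fingers, the arm and counter_silver above 1 N).
It fails at once if the orange counter is pressed harder than 25 N (contact force between any of the fingers, the arm and counter_orange above 25 N).
It fails at once if the cup, the screwdriver or the bin is moved by more than 15 mm or lifted (distance of any of orange_cup, screwdriver, blue_bin from where it was at the start of the episode above 0.015 m).
It also fails if it takes over 37 s, if anything falls off the work surface, if the arm or the gripper's body presses on something with over 40 N, if the wrist force passes 120 N, or if a joint passes its speed limit or range.

## Robot

A 7-joint arm with a two-finger parallel gripper is mounted at the origin on the work surface. World frame = base frame: x ahead of the robot, y to its left, z up, the work surface at z = 0. Lengths are in m, angles in rad, forces in N, time in s.
With the tool pointing down it reaches from about 0.425 to 1.025 m from the base axis. Payload 3.6 kg.
Tool frame: the origin (TCP) lies midway between the tips of the shut fingers; the grasp point (between the pads) lies 19 mm behind it (bot.grasp_offset is the distance from the TCP to the grasp point, in m); x points along the fingers, y is the direction in which the jaws open and shut, and the axes are right-handed (so a half turn about x gives the same grasp; the last joint's range is limited). The gripper opens to 85 mm and grips with 20 to 120 N. Pads are 22 mm wide; open, the fingers measure 114 mm over their backs; the gripper's body (76 mm by 85 mm) begins 54 mm behind the grasp point. The pads swing forward as they close: fully open they stand 13 mm farther back than shut.
Start: joints at [1.212, 0.591, 0.048, 1.609, -0.033, 0.943, -0.034], TCP at [0.19, -0.7, 0.211] pointing down, gripper open.
Joint ranges: [-2.69, 2.69], [-0.47, 2.24], [-1.27, 1.36], [0.19, 2.51], [-1.53, 4.68], [0.08, 2.07], [-3.09, 3.09]. Speed limits (rad/s): [2.57, 2.57, 3.14, 3.14, 3.14, 3.14, 3.14].

## Interface

Orientations are given as [roll, pitch, yaw] about the fixed x, y, z axes, in that order (R = Rz(yaw) Ry(pitch) Rx(roll)).
In Python, from rig import bot gives the robot as it stands. The module is installed in compiled form; this text tells all that it offers.
- The arm moves only by the tool jog_arm, never from a script. Its argument "commands" is a list that holds one entry, the list of rows, each a list of 4 numbers: the shift along the tool's x, y, z as a fraction of full scale, then the turn about the tool's x as a fraction of full scale. A call has 1 to 12 rows; each row shifts and turns the pose as measured when the row begins, along the tool's axes as they then stand; what a row does not reach is not made up. Full scale, the value 1, is 0.02 m for a shift and 0.1 rad for a turn. A row lasts 1/8 s, in which the tool goes at most 62.5 mm and 10.7 degrees, less where a joint would pass 70% of its speed; a pose out of reach is approached as far as the arm can. A call with a number of a shift or a turn outside -1 to 1 is refused whole. A call with a gripper value outside its range is refused whole. "grip" is the opening, from -1 (shut) to 1 (fully open), set as the call begins (left out, the last holds). The fingers move at their own pace and stop on an object; "squeeze" is the grip in N (left out, the last holds). Time passes only in rows, so rows that do not move let the fingers close. It gives the time, the measured TCP pose, the force and the opening at its end, in the units of the state.
- bot.state(): the state, without advancing time (a new reading comes with each control period).
- bot.read_camera(name): name is "scene" or "top" or "wrist"; returns the picture (480x640x3 uint8, red, green, blue); there is no depth.
- bot.camera_info(name): a dict with "mtx" (3x3 intrinsics, pixels), "view" (4x4, takes a point from world to camera coordinates). Camera axes: x right, y down, z forward; pixel columns grow to the right and rows downward; lengths in m; the calibration is good to about 2 mm. A picture is of the moment at which its call begins: read the wrist's pose just before it. camera_info takes no time and is no camera call; for the wrist camera it gives the pose at the moment of the call.
- bot.hand_in(): hands the job in, once; it reports no verdict.
The state is a dict: "t": time; "qpos": joint angles; "dq": joint speeds; "effort": joint torques, N m; "tool_pos": TCP position; "eef_rot": TCP orientation; "wrist_force": force on the tool from outside, world axes, zero at the start; "moment": the same for the moment, N m; "opening": finger opening in m.
Only numpy, scipy, OpenCV 4.12 (cv2) and the standard library are available. Lean on these libraries where they do the work, as an engineer would, in place of code of your own. Each camera call takes 0.05 s, during which the arm holds its last target. There are 200 camera calls.

## Working session

There is one attempt and no reset: what is moved stays moved. The work goes in short steps, Python scripts to look and compute and a tool call to move; the robot and the scene stay as the last step left them, time stands still between calls to the robot, and variables do not carry over. Pictures are saved under pics/ and viewed, about 8 in all and at most 12, crops included, and the job is handed in when it is done.

Besides the shell and the picture viewer there is one more tool, called after "Call:" by a JSON object that holds its "name" and its "arguments". jog_arm: Moves the arm, as the interface text tells. Its arguments: {"type":"object","properties":{"commands":{"type":"array","items":{"type":"array","items":{"type":"array","items":{"type":"number","minimum":-1,"maximum":1}}}},"grip":{"type":"number"},"squeeze":{"type":"number"}},"required":["commands"]}

```bash
mkdir -p pics; python3 - <<'E'
from rig import bot
import cv2
s=bot.state();print(s['t'],s['tool_pos'],s['eef_rot'],s['opening'])
for n in('scene','top'):
    cv2.imwrite(f'pics/{n}0.png',bot.read_camera(n)[:,:,::-1]);i=bot.camera_info(n);print(n,i['mtx'].tolist(),i['view'].round(4).tolist())
E
```

```text
0.0 [ 0.19022205 -0.69866357  0.20948476] [-1.52980817  1.56847316  1.8776964 ] 0.08562783166132305
scene [[539.7491903135376, 0.0, 312.6611574033212], [0.0, 539.7491903135376, 242.75176899074867], [0.0, 0.0, 1.0]] [[0.3525, 0.9358, 0.0039, -0.2029], [0.7131, -0.2659, -0.6487, -0.3002], [-0.606, 0.2315, -0.761, 1.6022], [0.0, 0.0, 0.0, 1.0]]
top [[534.3754836590206, 0.0, 327.10455026758007], [0.0, 534.3754836590206, 240.70129804456292], [0.0, 0.0, 1.0]] [[-0.0245, -0.9997, 0.0085, 0.0041], [-0.9986, 0.0241, -0.0471, 0.5127], [0.0469, -0.0097, -0.9989, 1.2076], [0.0, 0.0, 0.0, 1.0]]
```

View pics/scene0.png

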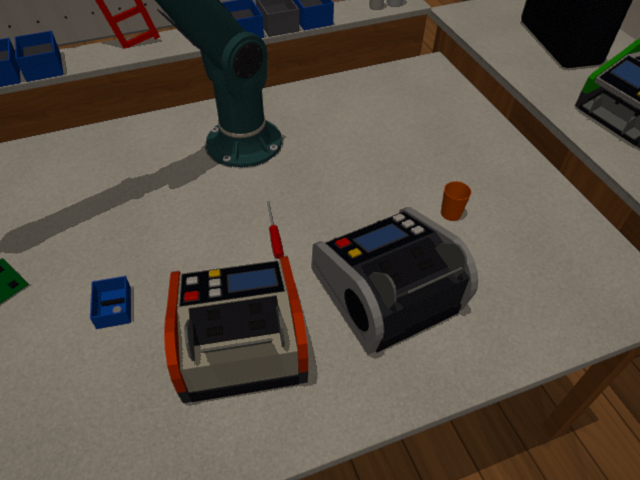

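View pics/top0.png

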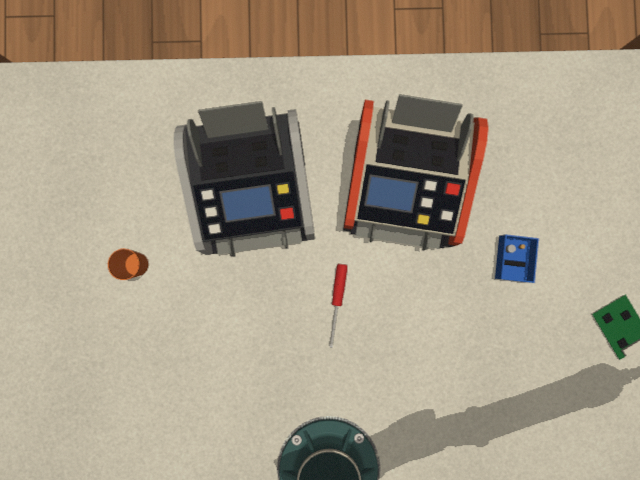

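```bash
cat > h.py <<'E'
import numpy as np, cv2
from scipy.spatial.transform import Rotation as R
def blobs(im,col,roi):
    h=cv2.cvtColor(im,cv2.COLOR_RGB2HSV);x0,y0,x1,y1=roi
    rng={'y':[(20,130,110),(32,255,255)],'r':[(0,180,110),(5,255,255)],'r2':[(174,180,110),(180,255,255)],'w':[(0,0,140),(180,60,255)]}
    m=cv2.inRange(h,*map(np.array,rng[col]))
    if col=='r': m|=cv2.inRange(h,*map(np.array,rng['r2']))
    k=np.zeros_like(m);k[y0:y1,x0:x1]=m[y0:y1,x0:x1]
    n,_,st,c=cv2.connectedComponentsWithStats(k)
    return [(int(st[i,4]),c[i]) for i in range(1,n) if st[i,4]>15]
def tri(i1,p1,i2,p2):
    P=[i['mtx']@i['view'][:3] for i in(i1,i2)]
    X=cv2.triangulatePoints(P[0],P[1],np.float64(p1).reshape(2,1),np.float64(p2).reshape(2,1));X=(X[:3]/X[3]).ravel()
    e=[np.linalg.norm((lambda q:q[:2]/q[2])(Pk@np.r_[X,1])-p) for Pk,p in zip(P,(p1,p2))]
    return X,e
def ray(i,p,z):
    V=i['view'];Rm=V[:3,:3];o=-Rm.T@V[:3,3];d=Rm.T@np.linalg.inv(i['mtx'])@np.r_[p,1];return o+d*(z-o[2])/d[2]
E
python3 - <<'E'
from h import *
from rig import bot
im={n:cv2.imread(f'pics/{n}0.png')[:,:,::-1].copy() for n in('scene','top')};I={n:bot.camera_info(n) for n in im}
roi={('top','y'):(412,208,436,230),('top','r'):(443,180,463,197),('scene','y'):(205,264,224,281),('scene','r'):(181,288,203,303)}
for k,r in roi.items(): print(k,blobs(im[k[0]],k[1],r))
B={k:max(blobs(im[k[0]],k[1],r),key=lambda b:b[0])[1] for k,r in roi.items()}
for c in'yr': print(c,tri(I['scene'],B['scene',c],I['top'],B['top',c]))
s=bot.state();print(R.from_euler('xyz',s['eef_rot']).as_matrix().round(3))
E
```

```text
('top', 'y') [(101, array([422.76237624, 219.05940594]))]
('top', 'r') [(137, array([452.37226277, 188.57664234]))]
('scene', 'y') [(58, array([213.81034483, 272.46551724]))]
('scene', 'r') [(91, array([190.62637363, 295.26373626]))]
y (array([ 0.54687393, -0.20814071,  0.12816548]), [np.float64(0.8121470876557427), np.float64(0.8359488961581764)])
r (array([ 0.60549168, -0.26564843,  0.15303134]), [np.float64(0.8394210508788296), np.float64(0.8281622599718399)])
[[-0.001  0.263 -0.965]
 [ 0.002 -0.965 -0.263]
 [-1.    -0.002  0.   ]]
```

Call:
{"name": "jog_arm", "arguments": {"commands": [[[-0.4,0,0,0.9],[-0.4,0,0,0.9],[-0.4,0,0,0.9],[-0.4,0,0,0.9],[-0.4,0,0,0.9],[0,-1,-0.5,0],[0,-1,-0.5,0],[0,-1,-0.5,0],[0,-1,-0.5,0],[0,-1,-0.5,0],[0,-1,-0.5,0],[0,-1,-0.5,0]]], "grip": -1}}

```text
t: 1.6
tool_pos: [0.2927, -0.561, 0.2457]
eef_rot: [-1.186, 1.556, 1.763]
wrist_force: [-0.1, 0.9, 0.4]
opening: 0.0
```

Call:
{"name": "jog_arm", "arguments": {"commands": [[[0,-1,-0.5,0.5],[0,-1,-0.5,0.2],[0,-1,-0.5,0],[0,-1,-0.5,0],[0,-1,-0.5,0],[0,-1,-0.5,0],[0,-1,-0.5,0],[0,-1,-0.5,0],[0,-1,-0.5,0],[0,-1,-0.5,0],[0,-1,-0.5,0],[0,-1,-0.5,0]]]}}

```text
t: 3.1
tool_pos: [0.4798, -0.3447, 0.2496]
eef_rot: [-1.27, 1.559, 1.607]
wrist_force: [-1.0, -0.1, 0.1]
opening: -0.0
```

```bash
cat > go.py <<'E'
import sys
from h import *
from rig import bot
s=bot.state();M=R.from_euler('xyz',s['eef_rot']).as_matrix();t=np.array(eval(sys.argv[1]))
yaw=-0.18;zd=-np.array([np.cos(yaw),np.sin(yaw),0])
print('t',s['t'],'pos',s['tool_pos'],'F',np.round(s['wrist_force'],1));print(M.round(3).tolist())
print('shift tool mm',(M.T@(t-s['tool_pos'])*1e3).round(1),'turn',round(float(np.arctan2(-M[:,1]@zd,M[:,2]@zd)),3))
E
python3 go.py [0.547,-0.208,0.22]
```

```text
t 3.1 pos [ 0.47977918 -0.34467244  0.24959458] F [-1.  -0.1  0.1]
[[-0.0, -0.262, -0.965], [0.012, -0.965, 0.262], [-1.0, -0.011, 0.004]]
shift tool mm [  31.2 -149.2  -29.2] turn -0.085
```

Call:
{"name": "jog_arm", "arguments": {"commands": [[[0,-1,-0.2,-0.4],[0,-1,-0.2,-0.4],[0,-1,-0.2,0],[0,-1,-0.2,0],[0,-1,-0.2,0],[0,-1,-0.2,0],[0,-0.8,-0.2,0],[0,0,0,0]]]}}

```text
t: 4.1
tool_pos: [0.5366, -0.2055, 0.2515]
eef_rot: [-1.355, 1.558, 1.611]
wrist_force: [-0.1, 0.0, -0.6]
opening: -0.0002
```

```bash
python3 go.py [0.547,-0.208,0.18]; python3 - <<'E'
from h import *
from rig import bot
i=bot.camera_info('wrist');a=bot.read_camera('wrist');np.savez('w1.npz',a=a,mtx=i['mtx'],view=i['view']);cv2.imwrite('pics/w1.png',a[:,:,::-1])
E
```

```text
t 4.1 pos [ 0.53661613 -0.20550007  0.25145267] F [-0.1  0.  -0.6]
[[-0.001, -0.175, -0.985], [0.013, -0.985, 0.175], [-1.0, -0.012, 0.003]]
shift tool mm [ 71.4   1.5 -10.9] turn 0.004
```

View pics/w1.png

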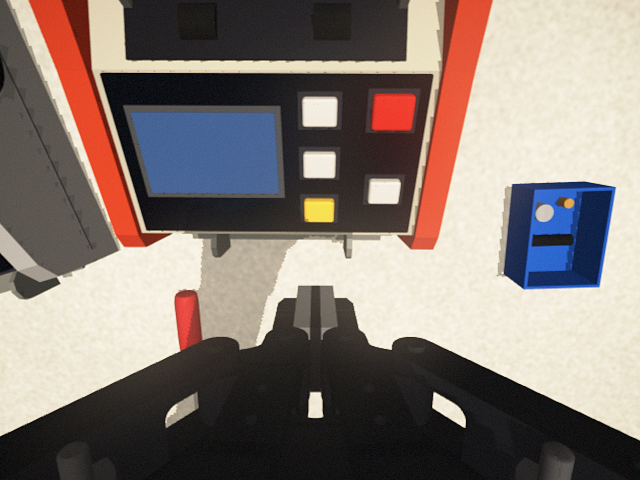

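The wrist view shows the yellow key at about (319,210), the red key at (393,112), and the closed fingertips at (316,290), aligned with the panel and clear of everything.

```bash
python3 - <<'E'
from h import *
from rig import bot
d=np.load('w1.npz');iw={'mtx':d['mtx'],'view':d['view']}
y=max(blobs(d['a'],'y',(300,190,340,226)),key=lambda b:b[0])[1];r=max(blobs(d['a'],'r',(368,90,420,136)),key=lambda b:b[0])[1]
it=bot.camera_info('top')
for n,p,q,z in(('y',y,(422.76,219.06),.128),('r',r,(452.37,188.58),.153)):
    print(n,p,ray(iw,p,z).round(4),tri(iw,p,it,np.array(q)))
a=ray(iw,r,.153)-ray(iw,y,.128);print(np.degrees(np.arctan2(a[1],a[0])-np.arctan2(-46,67.7)),np.hypot(*a[:2]))
E
python3 go.py [0.547,-0.208,0.14]
```

```text
y [318.71285714 209.61142857] [ 0.5472 -0.2085  0.128 ] (array([ 0.54725295, -0.20754619,  0.12475949]), [np.float64(1.4010373965364635), np.float64(0.27107645239497175)])
r [392.59738562 111.83986928] [ 0.6056 -0.2661  0.153 ] (array([ 0.6063007 , -0.26587898,  0.14791016]), [np.float64(1.9591611204162467), np.float64(0.3308081771023863)])
-10.40873741306564 0.08203466047153281
t 4.15 pos [ 0.53609615 -0.20665743  0.25141515] F [-0.2 -0.1 -0.4]
[[-0.001, -0.176, -0.984], [0.012, -0.984, 0.176], [-1.0, -0.012, 0.003]]
shift tool mm [111.4   0.7 -11.3] turn 0.003
```

Call:
{"name": "jog_arm", "arguments": {"commands": [[[0.5,0.0,-0.3,0],[1,0.0,-0.15,0],[1,0,0,0],[1,0,0,0],[1,0,0,0],[0.5,0,0,0],[0,0,0,0]]]}}

```text
t: 5.03
tool_pos: [0.5439, -0.2157, 0.1453]
eef_rot: [-1.113, 1.563, 1.84]
wrist_force: [0.3, 0.2, 0.3]
opening: 0.0
```

```bash
python3 go.py [0.545,-0.208,0.131]
```

```text
t 5.025 pos [ 0.54394967 -0.21571152  0.14527082] F [0.3 0.2 0.3]
[[-0.002, -0.188, -0.982], [0.008, -0.982, 0.188], [-1.0, -0.007, 0.004]]
shift tool mm [14.3 -7.7  0.4] turn -0.009
```

Call:
{"name": "jog_arm", "arguments": {"commands": [[[0,-0.3,0,0],[0,-0.1,0,0],[0,0,0,0]]]}}

```text
t: 5.4
tool_pos: [0.547, -0.2079, 0.147]
eef_rot: [-1.554, 1.564, 1.398]
wrist_force: [0.5, 0.8, 0.3]
opening: 0.0003
```

```bash
python3 go.py [0.545,-0.208,0.131]
```

```text
t 5.4 pos [ 0.5469653  -0.20788818  0.14701235] F [0.5 0.8 0.3]
[[0.001, -0.188, -0.982], [0.007, -0.982, 0.188], [-1.0, -0.007, 0.0]]
shift tool mm [16.   0.6  1.9] turn -0.009
```

Call:
{"name": "jog_arm", "arguments": {"commands": [[[0.15,0,0.05,0],[0.15,0,0.05,0],[0.15,0,0,0],[0.1,0,0,0],[0,0,0,0]]]}}

```text
t: 6.02
tool_pos: [0.545, -0.2075, 0.1357]
eef_rot: [-1.671, 1.564, 1.281]
wrist_force: [-0.6, 0.6, 0.3]
opening: -0.0002
```

```bash
python3 go.py [0.545,-0.208,0.128]; python3 - <<'E'
from h import *
from rig import bot
a=bot.read_camera('wrist');cv2.imwrite('pics/w2.png',a[:,:,::-1])
E
```

```text
t 6.025 pos [ 0.54499742 -0.20752859  0.13574836] F [-0.6  0.6  0.3]
[[0.002, -0.188, -0.982], [0.006, -0.982, 0.188], [-1.0, -0.007, -0.001]]
shift tool mm [ 7.7  0.5 -0.1] turn -0.009
```

View pics/w2.png

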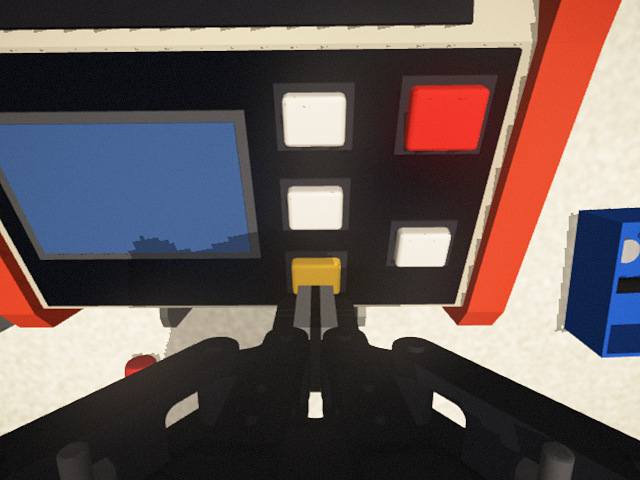

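The fingers sit just over the yellow key at (316,280), centred sideways, and well short of plus at (315,207). Next I press in small steps.

Call:
{"name": "jog_arm", "arguments": {"commands": [[[0.1,0,0,0],[0.1,0,0,0],[0.1,0,0,0]]]}}

```text
t: 6.45
tool_pos: [0.5454, -0.2076, 0.1297]
eef_rot: [-1.795, 1.564, 1.157]
wrist_force: [0.3, 0.3, 1.2]
opening: -0.0003
```

Call:
{"name": "jog_arm", "arguments": {"commands": [[[0.08,0,0,0],[0.08,0,0,0]]]}}

```text
t: 6.7
tool_pos: [0.5454, -0.2076, 0.1262]
eef_rot: [-1.789, 1.564, 1.163]
wrist_force: [0.7, 0.4, 0.1]
opening: -0.0001
```

Call:
{"name": "jog_arm", "arguments": {"commands": [[[0.08,0,0,0],[0,0,0,0]]]}}

```text
t: 6.95
tool_pos: [0.5453, -0.2076, 0.1243]
eef_rot: [-1.74, 1.564, 1.212]
wrist_force: [0.5, -0.9, 0.7]
opening: 0.0
```

Call:
{"name": "jog_arm", "arguments": {"commands": [[[0.08,0,0,0],[0,0,0,0]]]}}

```text
t: 7.2
tool_pos: [0.5453, -0.2075, 0.1227]
eef_rot: [-1.755, 1.564, 1.197]
wrist_force: [-0.9, 0.6, 0.6]
opening: 0.0003
```

Call:
{"name": "jog_arm", "arguments": {"commands": [[[0.08,0,0,0],[0,0,0,0]]]}}

```text
t: 7.45
tool_pos: [0.5454, -0.2076, 0.121]
eef_rot: [-1.769, 1.564, 1.183]
wrist_force: [-0.3, -0.0, 0.6]
opening: 0.0003
```

```bash
python3 - <<'E'
from h import *
from rig import bot
F=[]
ims={n:bot.read_camera(n) for n in('wrist','scene')}
for k in range(8): bot.read_camera('wrist');F.append(bot.state()['wrist_force'])
print(np.mean(F,0).round(2),bot.state()['t'])
a=cv2.resize(ims['wrist'][180:340,220:420],(500,400));b=cv2.resize(ims['scene'][240:310,160:260],None,fx=4,fy=4)
o=np.zeros((400,800,3),np.uint8);o[:,:400]=a[:,:400];o[:280,400:]=b
cv2.imwrite('pics/w3.png',o[:,:,::-1])
E
```

```text
[-0.52  0.02 -0.33] 7.95
```

View pics/w3.png

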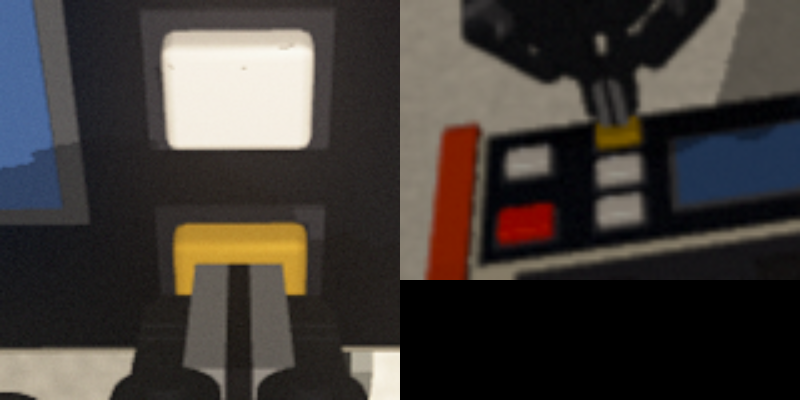

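```bash
python3 go.py [0.547,-0.208,0.128]; python3 - <<'E'
from h import *
from rig import bot
iw=bot.camera_info('wrist');i=bot.camera_info('scene')
print('tip',tri(iw,np.array([315.2,286.]),i,np.array([213.,270.5])))
V=iw['view'];print('cam',-V[:3,:3].T@V[:3,3])
# key's uphill top edge mid in wrist crop (240,228)
for z in(.12,.125,.13):print(z,'keyedge',ray(iw,np.array([220+240/2.5,180+228/2.5]),z),'tipedge',ray(iw,np.array([315.2,286.]),z))
E
```

```text
t 7.95 pos [ 0.54545248 -0.20762404  0.12117263] F [-0.3  0.   0.8]
[[0.003, -0.188, -0.982], [0.006, -0.982, 0.188], [-1.0, -0.007, -0.002]]
shift tool mm [-6.8  0.  -1.6] turn -0.01
tip (array([ 0.55572538, -0.21061637,  0.14726016]), [np.float64(2.6655157629388015), np.float64(0.25317119534819105)])
cam [ 0.60892285 -0.22062041  0.28449646]
0.12 keyedge [ 0.55185192 -0.2090962   0.12      ] tipedge [ 0.54504561 -0.2074372   0.12      ]
0.125 keyedge [ 0.55358664 -0.20944648  0.125     ] tipedge [ 0.54698721 -0.20783791  0.125     ]
0.13 keyedge [ 0.55532136 -0.20979677  0.13      ] tipedge [ 0.54892881 -0.20823863  0.13      ]
```

Call:
{"name": "jog_arm", "arguments": {"commands": [[[0.08,0,0,0],[0.08,0,0,0]]]}}

```text
t: 8.2
tool_pos: [0.5456, -0.2076, 0.1179]
eef_rot: [-1.861, 1.564, 1.091]
wrist_force: [0.4, 0.8, -0.1]
opening: -0.0001
```

```bash
python3 - <<'E'
from h import *
from rig import bot
i=bot.camera_info('scene');a=bot.read_camera('scene');s=bot.state()
p=np.array(s['tool_pos']);k=8;x0,y0=170,210
o=cv2.resize(a[y0:y0+72,x0:x0+95],None,fx=k,fy=k,interpolation=cv2.INTER_CUBIC)
def mark(P,c):
    q=cv2.projectPoints(np.float64(P).reshape(1,3),i['view'][:3,:3],i['view'][:3,3],i['mtx'],None)[0].ravel();print(P,q)
    cv2.circle(o,tuple(int(v) for v in((q-[x0,y0]+.5)*k)),5,c,1)
u=np.array([.984,-.178,0])
mark(p,(0,255,0));mark(p+.011*u,(0,255,255));mark(p+.011*u+[0,0,.026],(255,0,255))
cv2.imwrite('pics/s3.png',o[:,:,::-1])
E
```

```text
[ 0.54546742 -0.20754329  0.11769196] [215.40701437 274.94580251]
[ 0.55629142 -0.20950129  0.11769196] [215.75172419 279.09199686]
[ 0.55629142 -0.20950129  0.14369196] [214.06968009 271.51909876]
```

View pics/s3.png

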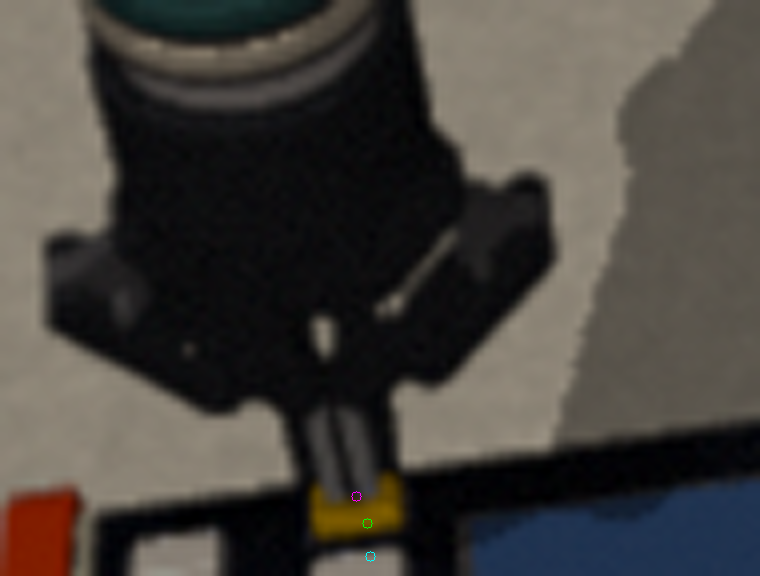

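The scene view shows the tip end at about crop (350,500), still above the key and higher than the TCP projection, and no force has been felt. I'll continue down in small steps, watching the force.

Call:
{"name": "jog_arm", "arguments": {"commands": [[[0.08,0,0,0],[0.08,0,0,0]]]}}

```text
t: 8.5
tool_pos: [0.5455, -0.2075, 0.1143]
eef_rot: [-1.794, 1.564, 1.158]
wrist_force: [0.4, -1.3, 0.2]
opening: 0.0001
```

Call:
{"name": "jog_arm", "arguments": {"commands": [[[0.08,0,0,0],[0.08,0,0,0]]]}}

```text
t: 8.75
tool_pos: [0.5464, -0.2077, 0.1115]
eef_rot: [-2.055, 1.563, 0.897]
wrist_force: [0.3, -0.0, 2.4]
opening: 0.0001
```

Call:
{"name": "jog_arm", "arguments": {"commands": [[[0.06,0,0,0],[0.04,0,0,0]]]}}

```text
t: 9.0
tool_pos: [0.547, -0.2079, 0.11]
eef_rot: [-2.192, 1.563, 0.76]
wrist_force: [0.0, 1.5, 3.7]
opening: 0.0001
```

Call:
{"name": "jog_arm", "arguments": {"commands": [[[0.05,0,0,0],[0,0,0,0]]]}}

```text
t: 9.25
tool_pos: [0.5471, -0.2079, 0.1098]
eef_rot: [-2.192, 1.563, 0.76]
wrist_force: [-1.0, 0.1, 3.3]
opening: -0.0002
```

```bash
python3 - <<'E'
from h import *
from rig import bot
F=[];b=bot.read_camera('scene')
for k in range(6): a=bot.read_camera('wrist');F.append(bot.state()['wrist_force'])
print(np.mean(F,0).round(2),bot.state()['t'],bot.state()['tool_pos'])
o=np.zeros((500,800,3),np.uint8);o[:,:500]=cv2.resize(a[160:340,230:410],(500,500));o[:300,500:]=cv2.resize(b[250:300,180:230],(300,300))
cv2.imwrite('pics/w4.png',o[:,:,::-1])
E
```

```text
[-0.74  0.47  5.56] 9.6 [ 0.54711004 -0.20786668  0.10963788]
```

View pics/w4.png

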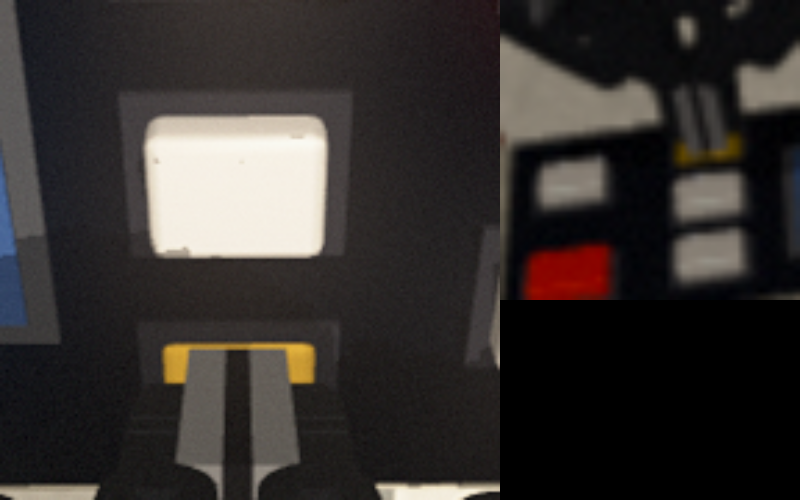

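The clear key is pressed: about 5.5 N, with the cap visibly sunk at crop (240,360), and the plus key untouched. Next I lift and move over to start.

Call:
{"name": "jog_arm", "arguments": {"commands": [[[-0.5,0,0,0],[-1,0,0,0],[-1,0,0,0],[0,0.5,-0.8,0],[0,0.6,-0.8,0],[0,0.6,-0.8,0],[0,0.5,-0.8,0],[0,0,0,0]]]}}

```text
t: 10.6
tool_pos: [0.5996, -0.2639, 0.1602]
eef_rot: [-1.458, 1.564, 1.495]
wrist_force: [-0.3, -1.0, 0.5]
opening: 0.0
```

```bash
python3 go.py [0.604,-0.266,0.143]
```

```text
t 10.6 pos [ 0.59959651 -0.26391468  0.1601923 ] F [-0.3 -1.   0.5]
[[0.001, -0.188, -0.982], [0.007, -0.982, 0.188], [-1.0, -0.007, 0.001]]
shift tool mm [17.2  1.3 -4.7] turn -0.009
```

Call:
{"name": "jog_arm", "arguments": {"commands": [[[0.2,0.05,-0.2,0],[0.3,0,-0.05,0],[0.2,0,0,0],[0,0,0,0]]]}}

```text
t: 11.1
tool_pos: [0.6021, -0.2631, 0.1443]
eef_rot: [-1.038, 1.561, 1.917]
wrist_force: [0.3, -0.1, 0.5]
opening: -0.0
```

```bash
python3 go.py [0.604,-0.266,0.138]; python3 - <<'E'
from h import *
from rig import bot
b=bot.read_camera('scene');a=bot.read_camera('wrist')
o=np.zeros((500,800,3),np.uint8);o[:,:500]=cv2.resize(a[100:350,195:445],(500,500));o[:300,500:]=cv2.resize(b[260:320,170:230],(300,300))
cv2.imwrite('pics/w5.png',o[:,:,::-1])
E
```

```text
t 11.1 pos [ 0.60207189 -0.26308237  0.14430108] F [ 0.3 -0.1  0.5]
[[-0.003, -0.186, -0.982], [0.009, -0.982, 0.186], [-1.0, -0.008, 0.005]]
shift tool mm [ 6.3  2.6 -2.5] turn -0.007
```

View pics/w5.png

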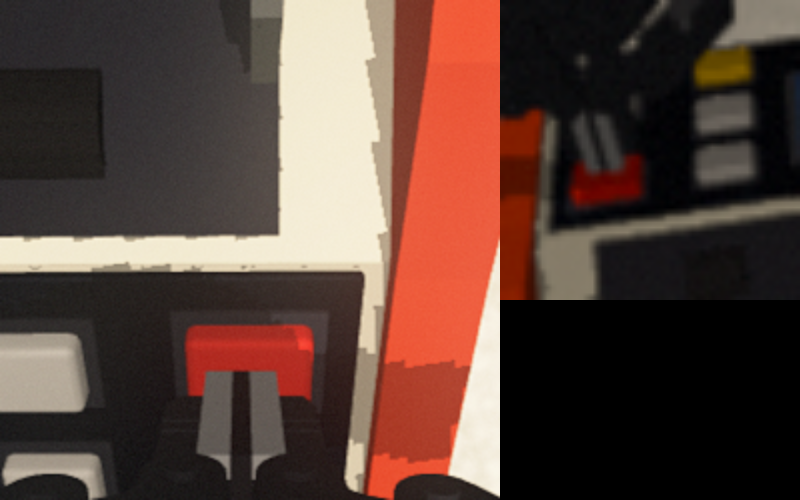

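The tip is over the red key, about 2.5 mm left of and below its centre, as computed, and yellow is up again. I'll correct and descend.

Call:
{"name": "jog_arm", "arguments": {"commands": [[[0.05,0.12,-0.12,0],[0.08,0,0,0],[0.05,0,0,0],[0,0,0,0]]]}}

```text
t: 11.7
tool_pos: [0.6048, -0.2666, 0.1414]
eef_rot: [-1.208, 1.562, 1.746]
wrist_force: [0.3, 0.5, -0.0]
opening: 0.0
```

Call:
{"name": "jog_arm", "arguments": {"commands": [[[0.08,0,0,0],[0.08,0,0,0]]]}}

```text
t: 11.95
tool_pos: [0.6052, -0.2667, 0.1385]
eef_rot: [-1.319, 1.563, 1.635]
wrist_force: [0.4, 0.8, 1.4]
opening: 0.0002
```

Call:
{"name": "jog_arm", "arguments": {"commands": [[[0.08,0,0,0],[0.06,0,0,0]]]}}

```text
t: 12.2
tool_pos: [0.606, -0.2669, 0.1363]
eef_rot: [-1.524, 1.563, 1.43]
wrist_force: [-1.0, 0.9, 3.5]
opening: 0.0004
```

Call:
{"name": "jog_arm", "arguments": {"commands": [[[0.07,0,0,0],[0.05,0,0,0]]]}}

```text
t: 12.45
tool_pos: [0.6065, -0.267, 0.1348]
eef_rot: [-1.68, 1.563, 1.274]
wrist_force: [-2.1, 1.3, 8.1]
opening: -0.0001
```

```bash
python3 - <<'E'
from h import *
from rig import bot
F=[];b=bot.read_camera('scene')
for k in range(5): a=bot.read_camera('wrist');F.append(bot.state()['wrist_force'])
print(np.mean(F,0).round(2),bot.state()['t'],bot.state()['tool_pos'])
o=np.zeros((500,800,3),np.uint8);o[:,:500]=cv2.resize(a[100:350,195:445],(500,500));o[:300,500:]=cv2.resize(b[260:320,170:230],(300,300))
cv2.imwrite('pics/w6.png',o[:,:,::-1])
E
```

```text
[-0.98  0.57  5.94] 12.75 [ 0.60654464 -0.26696283  0.13486589]
```

View pics/w6.png

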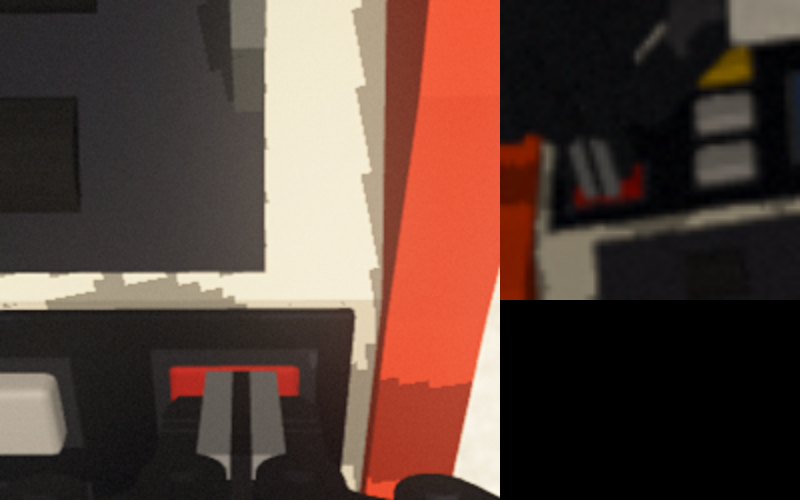

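Start is bottomed at about 6 N, with the red cap sunk at crop (235,385). Withdrawing straight up.

Call:
{"name": "jog_arm", "arguments": {"commands": [[[-0.5,0,0,0],[-1,0,0,0],[-1,0,0,0],[-1,0,0,0],[-1,0,0,0],[-1,0,0,0],[-1,0,0,0],[0,0,1,0],[0,0,1,0],[0,0,1,0],[0,0,0,0],[0,0,0,0]]]}}

```text
t: 14.25
tool_pos: [0.5426, -0.2554, 0.268]
eef_rot: [-0.923, 1.56, 2.031]
wrist_force: [-0.4, 0.3, -0.9]
opening: 0.0001
```

```bash
python3 - <<'E'
from h import *
from rig import bot
s=bot.state();b=bot.read_camera('scene');a=bot.read_camera('wrist');print(s['t'],s['tool_pos'],s['wrist_force'])
cv2.imwrite('pics/end.png',np.hstack([cv2.resize(a,(400,300)),cv2.resize(b,(400,300))])[:,:,::-1])
d=np.abs(b.astype(int)-cv2.imread('pics/scene0.png')[:,:,::-1]).max(2)
for n,(x0,y0,x1,y1) in dict(bin=(86,270,136,332),cup=(436,178,474,224),screwdriver=(262,198,286,260)).items(): print(n,(d[y0:y1,x0:x1]>60).sum())
E
```

```text
14.25 [ 0.54263111 -0.25544064  0.26796968] [-0.42934667  0.27567308 -0.9246015 ]
bin 0
cup 0
screwdriver 0
```

View pics/end.png

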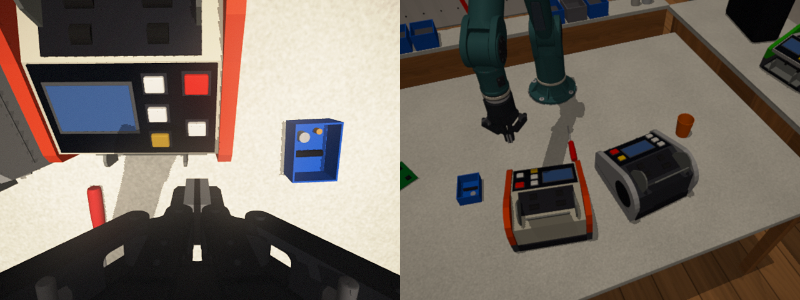

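The arm is clear, all five keys look up (yellow at (160,140), red at (196,84)), and the bin, cup and screwdriver have not moved.

```bash
python3 -c "
from rig import bot
bot.hand_in()"
```

```text
the job is handed in; nothing more can be done
```

I pressed the yellow clear key with the shut fingertips, let it spring back, then pressed the red start key the same way. I withdrew to about z = 0.27 m and handed the job in at about 14.3 s of the 37 s. The rig gave no verdict.

- **Presses:** each key was held at about 6 N (mean). One reading on start reached 8.1 N, under the 25 N limit. The pictures show each cap sunk while held. Key travel can't be read directly, so full travel is judged from the force and the pictures.
- **Last checks:** the final picture shows all five keys up and the arm clear of everything. The scene-camera areas of the bin, cup and screwdriver match the first picture with no changed pixels. The last wrist force was within noise, about 1 N.
- **Disagreement:** the fingers touched each key with the reported TCP about 15 mm lower than the key heights I measured from the cameras. I did not find the cause, so I felt for contact in steps of about 1.5 mm instead of relying on the computed height.

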